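Pull the wide sealing inserts from the clip strip under the tray

TASK

Lift the white tray off the insert rack and set it down flat on the bench, then draw the two inserts with the wide brass bars, one at a time and without lifting them, out of their sprung catches towards the front of the rack until each lies flat and completely free of the catches on the grey apron. Leave the two narrow inserts clipped in, put the tray back squarely and level on its four posts, and do not disturb the other things on the bench.

Things in the scene. Friction and masses are not known exactly. Their poses are not given: they have to be found in the camera images.
- rack: Insert rack, fixed on the bench, under the tray. Origin: on the bench, below the centre of its four tray posts; x points from its front (robot side, open apron) to its back (clip strip), z up. Grey base plate 8 mm thick, x = -145 to +70, y = +-139 mm.
- rest (a point): Point of the rack, 54 mm above its origin, where the tray's origin belongs. Posts 12 mm square at x, y = +-58, +-118 of the rack, tops at this height. Upright steel guides outside them leave the tray 4 mm play each way, and flare outwards to 13 mm above the post tops.
- strip (a point): Middle of the clip strip, on the base plate, in line with the rollers (rack x = 26 mm). Four bays at y = -81, -27, 27, 81; in each, two upright sprung rollers (8 mm wide, tops 10 mm over the plate) hold an insert's round tail. Behind, a cover over the tails, rack x = 34 to 60, top 22 mm above the bench. Inserts come out only straight along the rack's -x.
- apron (a point): Middle of the bare flat apron in front of the inserts, on top of the base plate (8 mm above the bench). Drawing an insert out takes some 9 to 15 N over its first 10 mm, then hardly any; it is free of rollers and cover after 27 mm. Its bar meets a 6 mm high stop lip at the apron's front edge after 93 mm.
- tray: White open plastic tray, 130 (x) by 250 (y) mm, walls 30 high, about 0.45 kg; starts on the rack's posts, square with the rack. Origin: centre of its underside, z up. Flat packets are fixed in both ends. The parts below it stay below the post tops.
- handle (a point): Centre of the tray's grey bridge handle, 74 mm above its underside: a bar along the tray's y, 100 mm long, 14 wide (x), 12 high, on two legs at y = +-46. Below the bar is free space; the packets begin 75 mm to either side.
- wide1: Wide insert: brass bar across its front, 44 mm wide (y), 14 deep, 14 high, at x = -46 to -32; steel tongue 14 wide, 8 thick, back to a round tail 22 across at x = 36; upright lug plate 6 thick (x = -6 to 0), 22 wide, top 34 above the underside. Origin: underside, below the lug's rear face; x points back. 0.12 kg. Clipped in at rack x = 0, z = 8, in any bay. Is to be pulled out.
- wide1_lug (a point): Point on the middle of the rear (+x) face of that insert's lug, 26 mm above its underside, 8 mm below the lug's top: where it can be hooked from behind.
- wide2: The other wide insert, the same as wide1, in another bay. Is to be pulled out.
- wide2_lug (a point): Point on the middle of the rear (+x) face of that insert's lug, 26 mm above its underside, 8 mm below the lug's top: where it can be hooked from behind.
- narrow1: Narrow insert: as wide1, but its brass bar is only 22 mm wide. In any bay. Must stay clipped in.
- narrow2: The other narrow insert, the same as narrow1, in another bay. Must stay clipped in.
- cup: White ceramic cup, 72 mm diameter, 85 high, loose bystander. Origin: centre of its underside.
- weight: Steel laboratory weight, 56 mm diameter, 64 high, loose bystander. Origin: centre of its underside.
- roll: Cardboard roll core, 90 mm outside diameter, 25 high, loose bystander lying flat beyond the rack. Origin: centre of its underside.
- pedal: Black foot switch, 75 by 55 mm, 32 high, fixed to the bench, with yellow tape marks (150 by 120 mm) around it. Origin: centre of its underside.

How it is judged (in metres and radians):
On the way, in this order (a step that is already met when the one before it is completed fails the run):
1. the tray stands flat on the bench, released, both wide inserts still clipped in (height (world z) of tray below 0.006 m and angle between tray's own z axis and vertical below 0.05 rad and contact force between the fingers and tray below 0.2 N and x of each of wide1, wide2 in the frame of rack above -0.006 m), for 0.2 s.
2. one wide insert is out on the apron while the other is still clipped in ((((x of wide1 in the frame of rack between -0.1 and -0.026 m and y of wide1 in the frame of rack between -0.13 and 0.13 m and z of wide1 in the frame of rack between 0.004 and 0.012 m and angle between wide1's own z axis and vertical below 0.08 rad) and x of wide2 in the frame of rack above -0.006 m) or ((x of wide2 in the frame of rack between -0.1 and -0.026 m and y of wide2 in the frame of rack between -0.13 and 0.13 m and z of wide2 in the frame of rack between 0.004 and 0.012 m and angle between wide2's own z axis and vertical below 0.08 rad) and x of wide1 in the frame of rack above -0.006 m))), for 0.2 s.
3. both wide inserts are out on the apron, the tray still on the bench (x of wide1 in the frame of rack between -0.1 and -0.026 m and y of wide1 in the frame of rack between -0.13 and 0.13 m and z of wide1 in the frame of rack between 0.004 and 0.012 m and angle between each of wide1, wide2's own z axis and vertical below 0.08 rad and x of wide2 in the frame of rack between -0.1 and -0.026 m and y of wide2 in the frame of rack between -0.13 and 0.13 m and z of wide2 in the frame of rack between 0.004 and 0.012 m and height (world z) of tray below 0.006 m), for 0.2 s.
At the end, for the whole second after the job is handed in: Wide inserts at rest, flat (0.08 rad) on the apron, 26 to 100 mm out of their clipped position; narrow ones within 6 mm of theirs; tray at rest on the posts, within 7 mm of the rack's centre in x and y, underside 50 to 58 mm up, level within 0.05 and square within 0.08 rad (x of wide1 in the frame of rack between -0.1 and -0.026 m and y of wide1 in the frame of rack between -0.13 and 0.13 m and z of wide1 in the frame of rack between 0.004 and 0.012 m and angle between each of wide1, wide2's own z axis and vertical below 0.08 rad and x of wide2 in the frame of rack between -0.1 and -0.026 m and y of wide2 in the frame of rack between -0.13 and 0.13 m and z of wide2 in the frame of rack between 0.004 and 0.012 m and x of each of narrow1, narrow2 in the frame of rack above -0.006 m and x of tray in the frame of rack between -0.007 and 0.007 m and y of tray in the frame of rack between -0.007 and 0.007 m and z of tray in the frame of rack between 0.05 and 0.058 m and angle between tray's own z axis and vertical below 0.05 rad and angle between the x axis of tray and the x axis of rack, either way round below 0.08 rad and linear speed of each of wide1, wide2, tray below 0.02 m/s); the robot touches nothing.
It fails at once if a narrow insert is pulled more than 8 mm out (x of any of narrow1, narrow2 in the frame of rack below -0.008 m).
It fails at once if a wide insert is lifted more than 15 mm off the rack or tipped over (z of any of wide1, wide2 in the frame of rack above 0.023 m or angle between any of wide1, wide2's own z axis and vertical above 0.5 rad).
It fails at once if the tray is tipped by more than 0.5 rad (angle between tray's own z axis and vertical above 0.5 rad).
It fails at once if the cup, weight or roll is moved more than 20 mm (distance of any of cup, weight, roll from where it was at the start of the episode above 0.02 m).
It also fails if it takes over 62 s, if anything falls off the work surface, if the arm or the gripper's body presses on something with over 40 N, if the wrist force passes 120 N, or if a joint passes its speed limit or range.

ROBOT

A 6-joint arm with a two-finger parallel gripper is mounted at the origin on the work surface. World frame = base frame: x ahead of the robot, y to its left, z up, the work surface at z = 0. Lengths are in m, angles in degrees, forces in N, time in s.
With the tool pointing down it reaches from about 0.35 to 0.875 m from the base axis. Payload 4.2 kg.
Tool frame: the origin (TCP) lies midway between the tips of the shut fingers; the grasp point (between the pads) lies 19 mm behind it; z points along the fingers, y is the line along which they close (so a half turn about z gives the same grasp; the last joint's range is limited). The gripper opens to 87 mm and grips with 3 to 60 N. Pads are 19 mm wide; open, the fingers measure 117 mm over their backs; the gripper's body (75 mm by 190 mm) begins 51 mm behind the grasp point.
Start: joints at [-48.724, 22.042, 0.453, 0, -68.411, -14.817], TCP at [0.278, -0.56, 0.223] pointing down, gripper open.
Joint ranges: [-179.83, 179.83], [-69.29, 118.12], [-61.27, 80.66], [-181.25, 117.63], [-171.15, -9.14], [-177.46, 177.46]. Speed limits (degrees/s): [159.86, 159.86, 180, 180, 180, 180].

INTERFACE

Orientations are given as a 3x3 rotation matrix whose columns are the frame's x, y, z axes.
In Python, from station import r, cams gives the robot as it stands.
- The arm moves only by the tool play_rows, never from a script. Its argument "commands" is text: rows parted by semicolons, each of 6 numbers parted by spaces: the shift along the world's x, y, z normalised to -1 to 1, where 1 is 30 mm, then the turn, a rotation vector about the world's x, y, z normalised to -1 to 1, where 1 is 0.15 rad. A call has 1 to 20 rows; each row shifts and turns the commanded pose from where the row before left it; what a row does not reach is not made up. A row lasts 1/10 s, in which the tool goes at most 50 mm and 8.59 degrees, less where a joint would pass 70% of its speed; a pose out of reach is approached as far as the arm can. A call with a number of a shift or a turn outside -1 to 1 is refused whole. A call with a gripper value outside its range is refused whole. "grip" is the finger opening in mm, from 0 to 87, set as the call begins (left out, the last holds). The fingers move at their own pace and stop on an object; the grip force is fixed at half the most. Time passes only in rows, so rows that do not move let the fingers close. It gives the time, the measured TCP pose, the force, the opening and the grip force at its end, in the units of the state.
- r.sense(): the state, without advancing time (a new reading comes with each control period).
- cams.capture(name): name is "scene" or "top" or "wrist"; returns (picture, depth): 480x640x3 uint8, blue, green, red; 480x640 float32, m along the optical axis (not along the pixel's ray), 0 where there is no reading.
- cams.camera_info(name): a dict with "mtx" (3x3 intrinsics, pixels), "R" (3x3) and "t" (3): a world point X has camera coordinates R X + t. Camera axes: x right, y down, z forward; pixel columns grow to the right and rows downward; lengths in m; the calibration is good to about 2 mm. The wrist camera is an equidistant fisheye: a pixel r from the principal point sees the ray r / f radians off the axis. A picture is of the moment at which its call begins: read the wrist's pose just before it. camera_info takes no time and is no camera call; for the wrist camera it gives the pose at the moment of the call.
- r.finish_job(): hands the job in; it is judged then, once.
The state is a dict: "time_s": time; "joints": joint angles; "joint_velocities": joint speeds; "effort": joint torques, N m; "tcp_pos": TCP position; "ee_rot": TCP orientation; "wrist_force": force on the tool from outside, world axes, zero at the start; "moment": the same for the moment, N m; "gripper_width": opening from 0.0 (shut) to 1.0 (fully open); "gripper_force": force on a finger pad.
Only numpy, scipy, OpenCV 4.12 (cv2) and the standard library are available. Lean on these libraries where they do the work, as an engineer would, in place of code of your own. Each camera call takes 0.05 s, during which the arm holds its last target. There are 200 camera calls.

## Working session

There is one attempt and no reset: what is moved stays moved. The work goes in short steps, Python scripts to look and compute and a tool call to move; the robot and the scene stay as the last step left them, time stands still between calls to the robot, and variables do not carry over. Pictures are saved under pics/ and viewed, at most 10 in all, crops included, and the job is handed in when it is done.

Besides the shell and the picture viewer there is one more tool, called after "Emit:" by a JSON object that holds its "op" and its "data", one argument or row to a line. play_rows: Moves the arm, as the interface text tells. Scaled input: -1 to 1 covers 30 mm each way for a shift and 0.15 rad each way for a turn. Its arguments: {"type":"object","properties":{"commands":{"type":"string"},"grip":{"type":"number"}},"required":["commands"]}

```bash
ls; mkdir -p pics
cat > h.py <<'E'
import numpy as np, cv2
from station import r, cams
def cap(n):
    i=cams.camera_info(n); p,d=cams.capture(n); return p,d,np.array(i["mtx"]),np.array(i["R"]),np.array(i["t"])
def cloud(d,K,R,t):
    v,u=np.mgrid[0:480,0:640]
    X=np.stack([(u-K[0,2])/K[0,0]*d,(v-K[1,2])/K[1,1]*d,d],-1)
    return (X-t)@R   # R^T(X-t)
def plane(u,v,z,K,R,t):
    ray=R.T@np.array([(u-K[0,2])/K[0,0],(v-K[1,2])/K[1,1],1]); c=-R.T@t
    return c+ray*(z-c[2])/ray[2]
E
python3 - <<'E'
from h import *
s=r.sense(); print(s["time_s"],s["tcp_pos"],s["ee_rot"])
for n in("top","scene"):
    p,d,K,R,t=cap(n); cv2.imwrite(f"pics/{n}0.png",p); np.savez(f"{n}0.npz",p=p,d=d,K=K,R=R,t=t); print(n,-R.T@t,R[2])
E
```

```text
pics
0.0 [ 0.27821261 -0.5589734   0.22142965] [[-8.95343032e-01 -4.45375823e-01 -1.10965358e-03]
 [-4.45377188e-01  8.95340918e-01  1.94978454e-03]
 [ 1.25131362e-04  2.23994039e-03 -9.99997484e-01]]
top [ 0.39547567 -0.00161037  1.11206691] [ 0.1670695   0.00135495 -0.98594419]
scene [0.96784926 0.46149579 0.8759073 ] [-0.40579091 -0.45507337 -0.79261716]
```

View pics/top0.png

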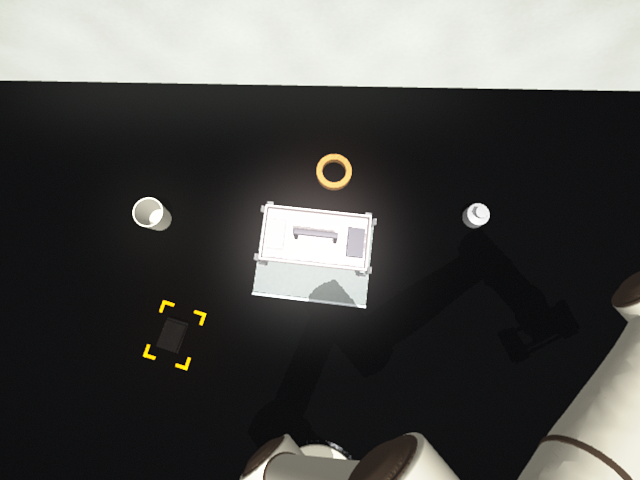

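View pics/scene0.png

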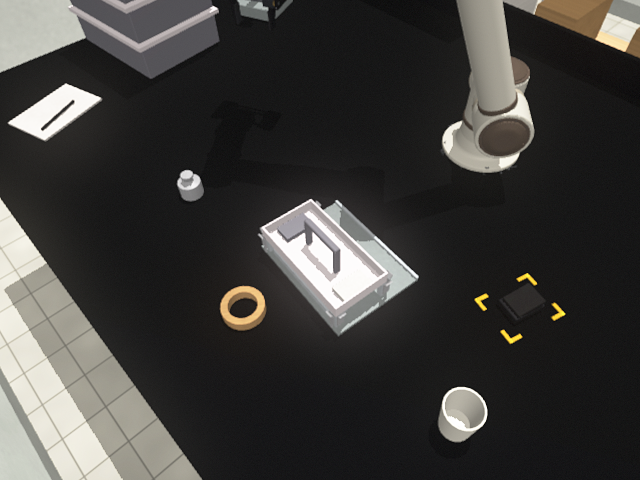

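The pictures show the tray at top px (315,237) with its handle at (316,233). The apron's front edge runs from (252,294) to (365,306). The cup is at (150,213), the weight at (476,215), the roll at (334,172) and the pedal at (172,335).

```bash
cat > fit.py <<'E'
from h import *
for n in("top","scene"):
    z=np.load(n+"0.npz"); d=z["d"]; P=cloud(d,z["K"],z["R"],z["t"]).reshape(-1,3); P=P[d.ravel()>0]
    m=(abs(P[:,0]-.55)<.4)&(abs(P[:,1])<.45)
    P=P[m]
    def sel(a,b,x0=0.35,x1=.72,y=.2): return P[(P[:,2]>a)&(P[:,2]<b)&(P[:,0]>x0)&(P[:,0]<x1)&(abs(P[:,1])<y)]
    for nm,Q in(("rim",sel(.078,.09)),("handle",sel(.12,.14)),("plate",sel(.004,.012)),("lowall",sel(.004,.2))):
        if len(Q)<5: print(n,nm,len(Q)); continue
        rc=cv2.minAreaRect((Q[:,:2]*1000).astype(np.float32)); print(n,nm,len(Q),np.round(rc[0],1),np.round(rc[1],1),round(rc[2],2),"z",np.percentile(Q[:,2],[5,50,95]).round(4))
    B=P[(abs(P[:,2])<.01)&(abs(P[:,1])>.25)]; print("bench",np.median(B[:,2]))
z=np.load("top0.npz")
C=cloud(z["d"],z["K"],z["R"],z["t"])
for nm,(u0,u1,v0,v1,h) in dict(cup=(125,180,190,240,.01),weight=(455,500,198,235,.01),roll=(310,360,148,197,.01),pedal=(150,195,310,360,.02)).items():
    Q=C[v0:v1,u0:u1].reshape(-1,3);Q=Q[(Q[:,2]>h)&(Q[:,2]<.2)];print(nm,Q.min(0).round(3),Q.max(0).round(3))
E
python3 fit.py
```

```text
top rim 687 [576.7   8. ] [250.2 131.2] 84.86 z [0.0795 0.0842 0.0876]
top handle 300 [576.4   8.1] [99.7 15.5] 85.03 z [0.129  0.1343 0.1374]
top plate 4385 [5.353e+02 2.000e-01] [399.8 368.4] 89.85 z [0.0043 0.0081 0.0112]
top lowall 11235 [5.356e+02 2.000e-01] [399.8 369. ] 89.85 z [0.0049 0.0569 0.085 ]
bench 0.00068578348757948
scene rim 1078 [574.8  11.5] [252.9 132.7] 84.84 z [0.0787 0.0834 0.0865]
scene handle 374 [575.8  11.7] [101.4  15.2] 84.87 z [0.1245 0.1333 0.1358]
scene plate 3423 [5.346e+02 3.000e-01] [367.4 398.3] 0.2 z [0.0048 0.0081 0.0107]
scene lowall 11905 [534.7   0.6] [369.5 396.8] 0.57 z [0.0064 0.0579 0.0859]
bench 0.00019571380973762767
cup [0.593 0.367 0.01 ] [0.663 0.438 0.091]
weight [ 0.62  -0.414  0.01 ] [ 0.674 -0.359  0.07 ]
roll [ 0.712 -0.077  0.01 ] [0.804 0.009 0.032]
pedal [0.307 0.31  0.02 ] [0.383 0.376 0.04 ]
```

Emit:
{"op": "play_rows", "data": {
  "commands": "0.52 0.99 0 0 0 0.4;0.52 0.99 0 0 0 0.4;0.52 0.99 0 0 0 0.4;0.52 0.99 0 0 0 0.4;0.52 0.99 0 0 0 0.4;0.52 0.99 0 0 0 0.4;0.52 0.99 0 0 0 0.4;0.52 0.99 0 0 0 0.4;0.52 0.99 0 0 0 0.4;0.52 0.99 0 0 0 0.4;0.52 0.99 0 0 0 0.4;0.52 0.99 0 0 0 0.4;0.52 0.99 0 0 0 0.4;0.52 0.99 0 0 0 0.4;0.52 0.99 0 0 0 0.4;0.52 0.99 0 0 0 0.4;0.52 0.99 0 0 0 0.37;0.52 0.99 0 0 0 0;0.52 0.99 0 0 0 0;0 0 0 0 0 0",
  "grip": 60
}}

```text
time_s: 2.1
tcp_pos: [0.5762, 0.0077, 0.2216]
ee_rot: [[-0.09, -0.996, -0.0], [-0.996, 0.09, 0.0], [-0.0, 0.0, -1.0]]
wrist_force: [0.6, -0.5, 1.0]
gripper_width: 0.692
gripper_force: 0.0
```

Emit:
{"op": "play_rows", "data": {
  "commands": "0 0.06 -0.6 0 0 0;0 0 -0.6 0 0 0;0 0 -0.6 0 0 0;0 0 -0.6 0 0 0;0 0 -0.6 0 0 0;0 0 -0.6 0 0 0;0 0 -0.15 0 0 0;0 0 0 0 0 0"
}}

```text
time_s: 2.9
tcp_pos: [0.5742, 0.006, 0.1094]
ee_rot: [[-0.094, -0.996, -0.002], [-0.996, 0.094, -0.001], [0.001, 0.002, -1.0]]
wrist_force: [-0.1, 0.2, 0.2]
gripper_width: 0.688
gripper_force: 0.0
```

Emit:
{"op": "play_rows", "data": {
  "commands": "0 0 0 0 0 0;0 0 0 0 0 0;0 0 0 0 0 0;0 0 0 0 0 0;0 0 0 0 0 0;0 0 0 0 0 0;0 0 0 0 0 0;0 0 0 0 0 0",
  "grip": 0
}}

```text
time_s: 3.7
tcp_pos: [0.5747, 0.0066, 0.1101]
ee_rot: [[-0.093, -0.996, -0.0], [-0.996, 0.093, -0.0], [0.0, 0.0, -1.0]]
wrist_force: [-1.5, 0.7, 1.3]
gripper_width: 0.155
gripper_force: 30.0
```

Emit:
{"op": "play_rows", "data": {
  "commands": "0 0 0.2 0 0 0;0 0 0.3 0 0 0;0 0 0.5 0 0 0;0 0 0.5 0 0 0;0 0 0.5 0 0 0;0 0 0.5 0 0 0;0 0 0 0 0 0;0 0 0 0 0 0"
}}

```text
time_s: 4.5
tcp_pos: [0.5743, 0.0067, 0.1846]
ee_rot: [[-0.094, -0.996, -0.001], [-0.996, 0.094, 0.001], [-0.0, 0.001, -1.0]]
wrist_force: [0.6, -0.4, -6.1]
gripper_width: 0.158
gripper_force: 30.0
```

Emit:
{"op": "play_rows", "data": {
  "commands": "-0.1 -0.3 0 0 0 0;-0.2 -0.6 0 0 0 0;-0.2 -0.6 0 0 0 0;-0.2 -0.6 0 0 0 0;-0.2 -0.6 0 0 0 0;-0.2 -0.6 0 0 0 0;-0.2 -0.6 0 0 0 0;-0.2 -0.6 0 0 0 0;-0.2 -0.6 0 0 0 0;-0.2 -0.6 0 0 0 0;-0.2 -0.6 0 0 0 0;-0.2 -0.6 0 0 0 0;-0.2 -0.6 0 0 0 0;-0.2 -0.6 0 0 0 0;-0.2 -0.6 0 0 0 0;-0.2 -0.6 0 0 0 0;-0.2 -0.6 0 0 0 0;-0.1 -0.3 0 0 0 0;0 0 0 0 0 0;0 0 0 0 0 0"
}}

```text
time_s: 6.5
tcp_pos: [0.4723, -0.2996, 0.1849]
ee_rot: [[-0.094, -0.996, -0.0], [-0.996, 0.094, 0.0], [-0.0, 0.0, -1.0]]
wrist_force: [0.6, -0.4, -5.8]
gripper_width: 0.157
gripper_force: 30.0
```

Emit:
{"op": "play_rows", "data": {
  "commands": "0 0 -0.3 0 0 0;0 0 -0.5 0 0 0;0 0 -0.5 0 0 0;0 0 -0.5 0 0 0;0 0 -0.5 0 0 0;0 0 -0.5 0 0 0;0 0 -0.5 0 0 0;0 0 -0.4 0 0 0;0 0 -0.3 0 0 0;0 0 -0.1 0 0 0;0 0 -0.1 0 0 0;0 0 0 0 0 0;0 0 0 0 0 0"
}}

```text
time_s: 7.8
tcp_pos: [0.4733, -0.2996, 0.0596]
ee_rot: [[-0.093, -0.996, 0.001], [-0.996, 0.093, -0.0], [0.0, -0.001, -1.0]]
wrist_force: [0.0, -0.1, -5.2]
gripper_width: 0.152
gripper_force: 30.0
```

Emit:
{"op": "play_rows", "data": {
  "commands": "0 0 -0.05 0 0 0;0 0 -0.04 0 0 0;0 0 -0.04 0 0 0;0 0 0 0 0 0;0 0 0 0 0 0"
}}

```text
time_s: 8.3
tcp_pos: [0.4731, -0.2995, 0.0561]
ee_rot: [[-0.093, -0.996, 0.001], [-0.996, 0.093, -0.0], [0.0, -0.001, -1.0]]
wrist_force: [-2.3, 2.1, 4.1]
gripper_width: 0.16
gripper_force: 30.0
```

Emit:
{"op": "play_rows", "data": {
  "commands": "0 0 0 0 0 0;0 0 0 0 0 0;0 0 0 0 0 0;0 0 0 0 0 0;0 0 0 0 0 0;0 0 0.5 0 0 0;0 0 0.8 0 0 0;0 0 0.8 0 0 0;0 0 0.8 0 0 0;0 0 0.5 0 0 0;0 0 0 0 0 0",
  "grip": 60
}}

```text
time_s: 9.4
tcp_pos: [0.4744, -0.3, 0.1596]
ee_rot: [[-0.093, -0.996, 0.005], [-0.996, 0.093, -0.002], [0.002, -0.005, -1.0]]
wrist_force: [0.4, -0.7, 0.4]
gripper_width: 0.688
gripper_force: 0.0
```

Run:
```python
from h import *
o=[]
for n,w in(("top",(230,400,190,317)),("scene",(240,440,180,340))):
    p,d,K,R,t=cap(n); np.savez(f"{n}1.npz",p=p,d=d,K=K,R=R,t=t)
    c=p[w[2]:w[3],w[0]:w[1]]; f=800/c.shape[1]; o.append((n,c))
    cv2.imwrite(f"pics/{n}1.png",cv2.resize(c,None,fx=min(f,600/c.shape[0]),fy=min(f,600/c.shape[0]),interpolation=cv2.INTER_CUBIC))
    C=cloud(d,K,R,t).reshape(-1,3); Q=C[(C[:,2]>.02)&(C[:,2]<.04)&(abs(C[:,0]-.47)<.12)&(abs(C[:,1]+.3)<.16)]
    rc=cv2.minAreaRect((Q[:,:2]*1000).astype(np.float32)); print(n,"tray",rc,np.percentile(Q[:,2],[50,98]))
```

```text
top tray ((437.4186096191406, -358.299072265625), (54.17117691040039, 124.42642974853516), 2.534263849258423) [0.03041772 0.0336864 ]
scene tray ((472.7864990234375, -293.7867431640625), (255.1390838623047, 133.99484252929688), 84.42748260498047) [0.02793627 0.03490046]
```

View pics/top1.png

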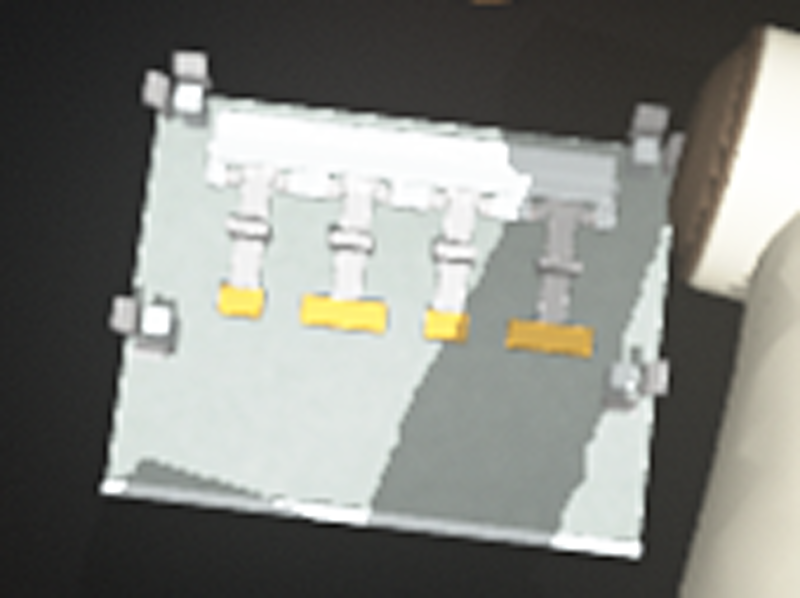

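View pics/scene1.png

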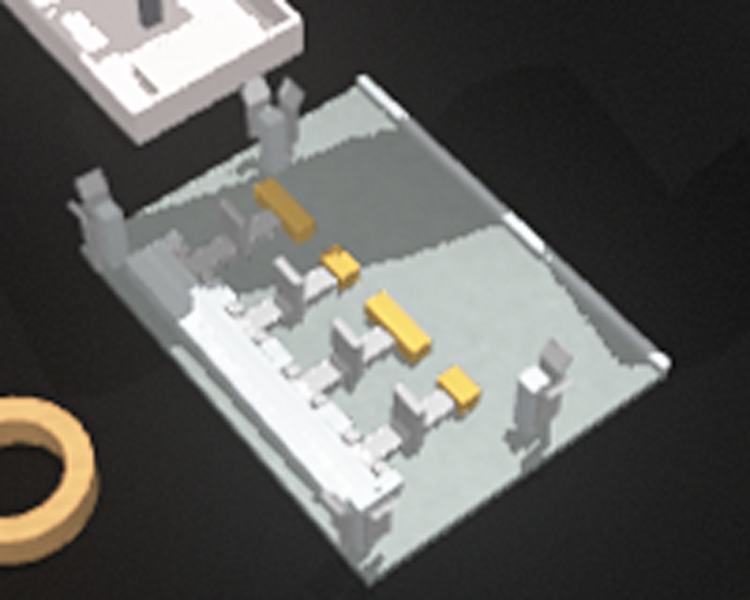

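The wide bars sit in the second and fourth bays from the left (rack y = +27 and -81): crop px (343,313) and (550,337). Lug tops are at about (350,238) and (560,264). The tray stands flat on the bench. I'll fix the rack pose next, using the post tops and lugs.

Run:
```python
from h import *
z=np.load("top1.npz");K,R,t=z["K"],z["R"],z["t"]; f=800/170
pt=lambda u,v,h: plane(230+(u+.5)/f-.5,190+(v+.5)/f-.5,h,K,R,t)
posts=[pt(*p,.054) for p in((188,97),(157,321),(648,150),(627,380))]
for p in posts: print(p.round(4))
c=np.mean(posts,0);print("c",c)
th=np.radians(-5.14);X=np.array([np.cos(th),np.sin(th)]);Y=np.array([-X[1],X[0]])
for u,v in((250,225),(350,238),(452,252),(560,264)):
    p=pt(u,v,.042); e=p[:2]-np.array([.5755,.0095]); print("lug",p.round(4),(e@X).round(4),(e@Y).round(4))
# depth clusters for lugs
for n in("top","scene"):
    z=np.load(n+"1.npz"); C=cloud(z["d"],z["K"],z["R"],z["t"]).reshape(-1,3); e=C[:,:2]-np.array([.5755,.0095]); a,b=e@X,e@Y
    for y in(81,27,-27,-81):
        m=(C[:,2]>.034)&(C[:,2]<.047)&(abs(b-y/1e3)<.02)&(abs(a)<.02); print(n,y,m.sum(),a[m].min().round(4),a[m].max().round(4),b[m].min().round(4),b[m].max().round(4),C[m,2].max().round(4)) if m.any() else 0
    m=(C[:,2]>.0505)&(C[:,2]<.0575)&(abs(abs(a)-.058)<.02)&(abs(abs(b)-.118)<.02)
    for sa in(1,-1):
        for sb in(1,-1):
            q=m&(a*sa>0)&(b*sb>0)
            if q.any(): print("post",sa,sb,q.sum(),np.median(a[q]).round(4),np.median(b[q]).round(4))
```

```text
[0.6429 0.1206 0.054 ]
[0.527  0.1319 0.054 ]
[ 0.6196 -0.1152  0.054 ]
[ 0.5016 -0.1047  0.054 ]
c [0.57278927 0.00813875 0.054     ]
lug [0.579  0.0877 0.042 ] -0.0035 0.0782
lug [0.5732 0.0362 0.042 ] -0.0047 0.0264
lug [ 0.5669 -0.0162  0.042 ] -0.0063 -0.0263
lug [ 0.5617 -0.0715  0.042 ] -0.0065 -0.0819
top 81 26 -0.0063 -0.0005 0.07 0.0901 0.0458
top 27 28 -0.0065 -0.0006 0.0144 0.0362 0.0449
top -27 28 -0.0078 -0.0014 -0.0394 -0.0194 0.0463
top -81 24 -0.008 -0.001 -0.0926 -0.0729 0.0459
post 1 1 30 0.0577 0.1162
post 1 -1 31 0.0578 -0.12
post -1 1 34 -0.0574 0.1171
post -1 -1 27 -0.0605 -0.1203
scene 81 49 -0.008 -0.0006 0.0722 0.0945 0.0452
scene 27 42 -0.0087 -0.0014 0.0186 0.0402 0.0441
scene -27 41 -0.009 -0.0023 -0.0363 -0.0137 0.0455
scene -81 34 -0.0099 -0.0016 -0.0902 -0.0669 0.0444
post 1 1 52 0.0577 0.1212
post 1 -1 52 0.0551 -0.1195
post -1 1 62 -0.0601 0.1219
post -1 -1 51 -0.0645 -0.1173
```

Emit:
{"op": "play_rows", "data": {
  "commands": "0.39 0.75 0 0 0 0;0.39 0.75 0 0 0 0;0.39 0.75 0 0 0 0;0.39 0.75 0 0 0 0;0.39 0.75 0 0 0 0;0.39 0.75 0 0 0 0;0.39 0.75 0 0 0 0;0.39 0.75 0 0 0 0;0.39 0.75 0 0 0 0;0.39 0.75 0 0 0 0;0 0 -0.6 0 0 0;0 0 -0.6 0 0 0;0 0 -0.6 0 0 0;0 0 -0.6 0 0 0;0 0 -0.3 0 0 0;0 0 0 0 0 0;0 0 0 0 0 0",
  "grip": 0
}}

```text
time_s: 11.2
tcp_pos: [0.5901, -0.0745, 0.0761]
ee_rot: [[-0.093, -0.996, -0.0], [-0.996, 0.093, -0.0], [0.0, 0.0, -1.0]]
wrist_force: [-0.2, 0.5, 0.8]
gripper_width: 0.003
gripper_force: 0.0
```

Emit:
{"op": "play_rows", "data": {
  "commands": "0.1 0 -0.4 0 0 0;0 0 -0.4 0 0 0;0 0 -0.4 0 0 0;0 0 -0.2 0 0 0;0 0 -0.1 0 0 0;0 0 -0.1 0 0 0;0 0 0 0 0 0"
}}

```text
time_s: 11.9
tcp_pos: [0.5928, -0.0744, 0.0279]
ee_rot: [[-0.093, -0.996, -0.0], [-0.996, 0.093, -0.0], [0.0, 0.0, -1.0]]
wrist_force: [-0.3, -0.0, 1.4]
gripper_width: 0.008
gripper_force: 0.0
```

Emit:
{"op": "play_rows", "data": {
  "commands": "-0.07 0.0065 0 0 0 0;-0.07 0.0065 0 0 0 0;-0.07 0.0065 0 0 0 0;-0.07 0.0065 0 0 0 0;-0.07 0.0065 0 0 0 0;-0.07 0.0065 0 0 0 0;0 0 0 0 0 0"
}}

```text
time_s: 12.6
tcp_pos: [0.5799, -0.0732, 0.0282]
ee_rot: [[-0.093, -0.996, -0.0], [-0.996, 0.093, 0.0], [-0.0, 0.0, -1.0]]
wrist_force: [0.0, 0.7, -0.1]
gripper_width: 0.007
gripper_force: 0.0
```

Emit:
{"op": "play_rows", "data": {
  "commands": "-0.07 0.0065 0 0 0 0;-0.07 0.0065 0 0 0 0;-0.07 0.0065 0 0 0 0;0 0 0 0 0 0"
}}

```text
time_s: 13.0
tcp_pos: [0.5737, -0.0727, 0.0282]
ee_rot: [[-0.093, -0.996, -0.0], [-0.996, 0.093, 0.0], [0.0, 0.0, -1.0]]
wrist_force: [0.3, -0.0, -0.4]
gripper_width: 0.004
gripper_force: 0.0
```

Emit:
{"op": "play_rows", "data": {
  "commands": "-0.07 0.0065 0 0 0 0;-0.07 0.0065 0 0 0 0;0 0 0 0 0 0"
}}

```text
time_s: 13.3
tcp_pos: [0.5726, -0.0722, 0.0288]
ee_rot: [[-0.093, -0.996, 0.007], [-0.996, 0.093, 0.0], [-0.001, -0.007, -1.0]]
wrist_force: [6.1, -1.2, -2.9]
gripper_width: 0.006
gripper_force: 2.7
```

Run:
```python
from h import *
p,d,K,R,t=cap("scene"); np.savez("scene2.npz",p=p,d=d,K=K,R=R,t=t); c=p[170:330,240:440]
cv2.imwrite("pics/scene2.png",cv2.resize(c,None,fx=3.75,fy=3.75,interpolation=cv2.INTER_CUBIC)); print(r.sense()["wrist_force"])
```

```text
[ 4.42989946 -1.00655831 -1.97528831]
```

View pics/scene2.png

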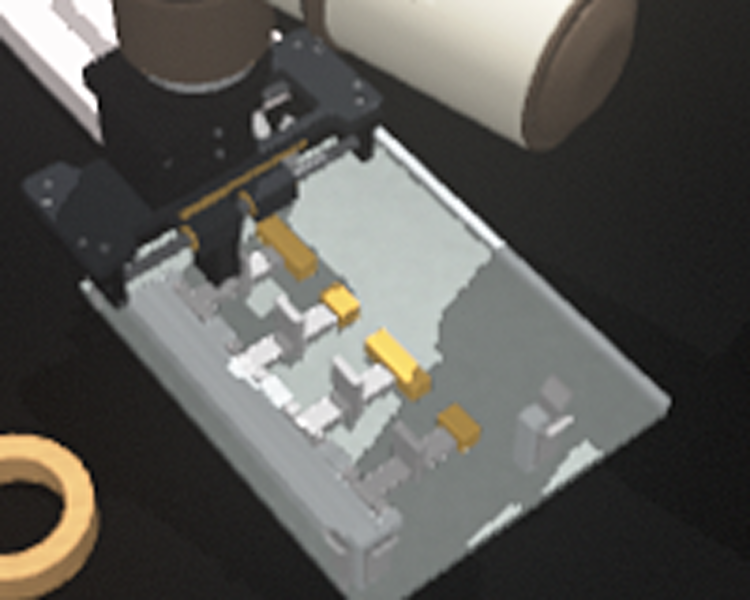

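The finger tip is behind the fourth bay's lug at crop px (240,260) and pressing on it, so I'll pull.

Emit:
{"op": "play_rows", "data": {
  "commands": "-0.07 0.0065 0 0 0 0;-0.07 0.0065 0 0 0 0;-0.07 0.0065 0 0 0 0;-0.07 0.0065 0 0 0 0;-0.07 0.0065 0 0 0 0;-0.07 0.0065 0 0 0 0;0 0 0 0 0 0"
}}

```text
time_s: 14.05
tcp_pos: [0.5663, -0.0705, 0.0299]
ee_rot: [[-0.091, -0.996, 0.02], [-0.996, 0.091, 0.001], [-0.003, -0.019, -1.0]]
wrist_force: [13.5, -3.8, -7.8]
gripper_width: 0.002
gripper_force: 6.8
```

Emit:
{"op": "play_rows", "data": {
  "commands": "-0.1 0.0095 0 0 0 0;-0.1 0.0095 0 0 0 0;-0.1 0.0095 0 0 0 0;-0.1 0.0095 0 0 0 0;-0.1 0.0095 0 0 0 0;-0.1 0.0095 0 0 0 0;-0.1 0.0095 0 0 0 0;-0.1 0.0095 0 0 0 0;-0.1 0.0095 0 0 0 0;-0.1 0.0095 0 0 0 0;-0.1 0.0095 0 0 0 0;-0.1 0.0095 0 0 0 0;-0.1 0.0095 0 0 0 0;0 0 0 0 0 0"
}}

```text
time_s: 15.45
tcp_pos: [0.5172, -0.0674, 0.028]
ee_rot: [[-0.094, -0.996, -0.001], [-0.996, 0.094, -0.0], [0.0, 0.001, -1.0]]
wrist_force: [0.1, -0.4, -0.1]
gripper_width: 0.009
gripper_force: 0.0
```

Emit:
{"op": "play_rows", "data": {
  "commands": "0.17 -0.01 0 0 0 0;0 0 0.5 0 0 0;0 0 0.5 0 0 0;0 0 0.5 0 0 0;0 0 0.5 0 0 0;0.4 0.56 0 0 0 0;0.4 0.56 0 0 0 0;0.4 0.56 0 0 0 0;0.4 0.56 0 0 0 0;0.4 0.57 0 0 0 0;0.4 0.57 0 0 0 0;0 0 0 0 0 0"
}}

```text
time_s: 16.65
tcp_pos: [0.5972, 0.0368, 0.0872]
ee_rot: [[-0.09, -0.996, 0.0], [-0.996, 0.09, -0.0], [0.0, -0.0, -1.0]]
wrist_force: [-0.8, 0.2, -0.2]
gripper_width: 0.002
gripper_force: 0.0
```

Run:
```python
from h import *
p,d,K,R,t=cap("scene"); c=p[170:330,240:440]; print(r.sense()["tcp_pos"])
cv2.imwrite("pics/scene3.png",cv2.resize(c,None,fx=3.75,fy=3.75,interpolation=cv2.INTER_CUBIC))
C=cloud(d,K,R,t).reshape(-1,3); e=C[:,:2]-np.array([.575,.009]); th=np.radians(-5.5);X=np.array([np.cos(th),np.sin(th)]);Y=np.array([-X[1],X[0]]);a,b=e@X,e@Y
for y in(81,27,-27,-81):
    m=(C[:,2]>.034)&(C[:,2]<.047)&(abs(b-y/1e3)<.018)&(a<.005)&(a>-.11); print(y,m.sum(),a[m].min().round(4),a[m].max().round(4),C[m,2].max().round(4)) if m.any() else print(y)
```

```text
[0.59592812 0.03560727 0.087067  ]
81 47 -0.0078 -0.0009 0.0451
27 44 -0.0085 -0.0009 0.0457
-27
-81
```

View pics/scene3.png

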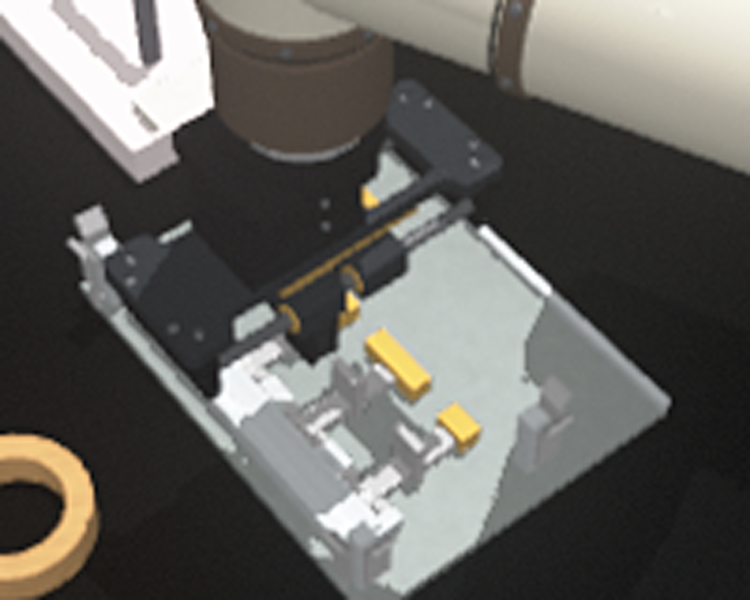

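The first insert is out, with its bar at (370,195). The tip is above and behind the second bay's lug.

Emit:
{"op": "play_rows", "data": {
  "commands": "0 0 -0.4 0 0 0;0 0 -0.4 0 0 0;0 0 -0.4 0 0 0;0 0 -0.4 0 0 0;0 0 -0.2 0 0 0;0 0 -0.15 0 0 0;0 0 0 0 0 0"
}}

```text
time_s: 17.4
tcp_pos: [0.595, 0.0335, 0.0289]
ee_rot: [[-0.094, -0.996, -0.001], [-0.996, 0.094, -0.0], [0.0, 0.001, -1.0]]
wrist_force: [0.3, 0.2, -0.4]
gripper_width: 0.009
gripper_force: 0.0
```

Emit:
{"op": "play_rows", "data": {
  "commands": "-0.1 0.0095 0 0 0 0;-0.1 0.0095 0 0 0 0;-0.1 0.0095 0 0 0 0;-0.07 0.0065 0 0 0 0;-0.07 0.0065 0 0 0 0;-0.07 0.0065 0 0 0 0;-0.07 0.0065 0 0 0 0;-0.07 0.0065 0 0 0 0;-0.07 0.0065 0 0 0 0;0 0 0 0 0 0"
}}

```text
time_s: 18.4
tcp_pos: [0.5819, 0.037, 0.0314]
ee_rot: [[-0.091, -0.996, 0.018], [-0.996, 0.092, 0.003], [-0.005, -0.018, -1.0]]
wrist_force: [14.7, -2.7, -10.2]
gripper_width: 0.003
gripper_force: 7.6
```

Emit:
{"op": "play_rows", "data": {
  "commands": "-0.08 0.0075 -0.03 0 0 0;-0.1 0.0095 0 0 0 0;-0.1 0.0095 0 0 0 0;-0.1 0.0095 0 0 0 0;-0.1 0.0095 0 0 0 0;-0.1 0.0095 0 0 0 0;-0.1 0.0095 0 0 0 0;-0.1 0.0095 0 0 0 0;-0.1 0.0095 0 0 0 0;-0.1 0.0095 0 0 0 0;-0.1 0.0095 0 0 0 0;-0.1 0.0095 0 0 0 0;-0.1 0.0095 0 0 0 0;-0.1 0.0095 0 0 0 0;0 0 0 0 0 0;0 0 0 0 0 0"
}}

```text
time_s: 20.0
tcp_pos: [0.5313, 0.0395, 0.0284]
ee_rot: [[-0.094, -0.996, -0.002], [-0.996, 0.094, -0.0], [0.001, 0.002, -1.0]]
wrist_force: [-0.6, 0.3, 0.1]
gripper_width: 0.008
gripper_force: 0.0
```

Emit:
{"op": "play_rows", "data": {
  "commands": "0.17 -0.01 0 0 0 0;0 0 0.6 0 0 0;0 0 0.8 0 0 0;0 0 0.8 0 0 0;0 0 0.8 0 0 0;0 0 0.8 0 0 0;0 0 0.6 0 0 0;-0.17 -0.94 0 0 0 0;-0.17 -0.94 0 0 0 0;-0.17 -0.94 0 0 0 0;-0.17 -0.94 0 0 0 0;-0.17 -0.94 0 0 0 0;-0.17 -0.94 0 0 0 0;-0.17 -0.94 0 0 0 0;-0.17 -0.94 0 0 0 0;-0.17 -0.94 0 0 0 0;-0.17 -0.94 0 0 0 0;-0.17 -0.94 0 0 0 0;-0.17 -0.94 0 0 0 0;0 0 0 0 0 0",
  "grip": 60
}}

```text
time_s: 22.0
tcp_pos: [0.4753, -0.3016, 0.1601]
ee_rot: [[-0.097, -0.995, -0.001], [-0.995, 0.097, 0.0], [-0.0, 0.001, -1.0]]
wrist_force: [0.0, 1.2, 0.5]
gripper_width: 0.688
gripper_force: 0.0
```

Run:
```python
from h import *
s=r.sense(); print(s["tcp_pos"],s["time_s"])
th=np.radians(-5.5);X=np.array([np.cos(th),np.sin(th)]);Y=np.array([-X[1],X[0]])
for n in("scene","top"):
  p,d,K,R,t=cap(n)
  if n=="scene": cv2.imwrite("pics/scene4.png",cv2.resize(p[160:340,220:440],None,fx=3.3,fy=3.3,interpolation=cv2.INTER_CUBIC))
  C=cloud(d,K,R,t).reshape(-1,3); e=C[:,:2]-np.array([.575,.009]);a,b=e@X,e@Y
  for y in(81,27,-27,-81):
    m=(C[:,2]>.034)&(C[:,2]<.05)&(abs(b-y/1e3)<.02)&(a<.005)&(a>-.11)
    print(n,y,m.sum(),a[m].min().round(4),a[m].max().round(4),np.median(b[m]).round(4),C[m,2].max().round(4)) if m.any() else print(n,y)
  if n=="scene":
    Q=C[(C[:,2]>.02)&(C[:,2]<.04)&(abs(C[:,0]-.47)<.12)&(C[:,1]>-.45)&(C[:,1]<-.16)]; print(cv2.minAreaRect((Q[:,:2]*1000).astype(np.float32)))
```

```text
[ 0.47531899 -0.30155609  0.16011752] 22.0
scene 81 45 -0.0082 -0.0013 0.0855 0.0448
scene 27 43 -0.0621 -0.0544 0.031 0.0442
scene -27 41 -0.0081 -0.0015 -0.0233 0.0456
scene -81 38 -0.0655 -0.0582 -0.0775 0.045
((473.1459655761719, -295.43817138671875), (257.8932800292969, 133.18492126464844), 84.74596405029297)
top 81 27 -0.0065 -0.0003 0.0807 0.0462
top 27 27 -0.0599 -0.0537 0.0252 0.0457
top -27 26 -0.0069 -0.0001 -0.0289 0.0465
top -81 27 -0.0636 -0.0578 -0.081 0.0456
```

View pics/scene4.png

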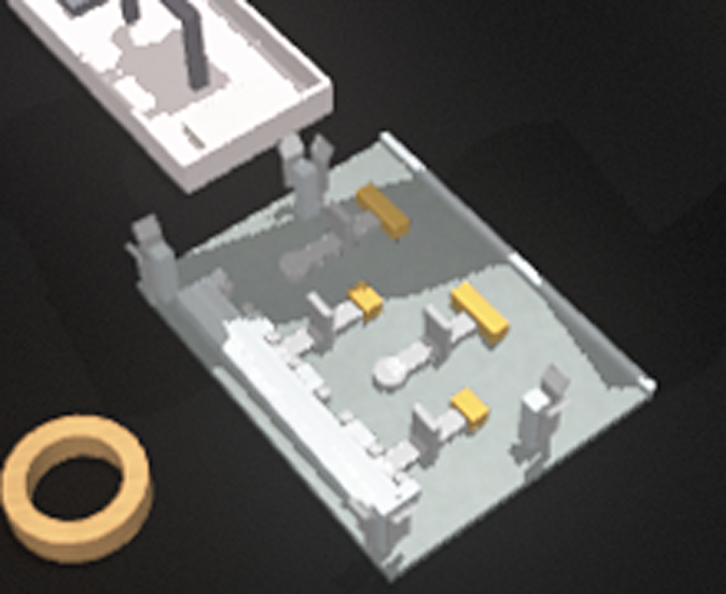

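Both wide inserts lie flat, with tails free at (295,262) and (392,372), and the narrow ones are still clipped. Next is the tray.

Emit:
{"op": "play_rows", "data": {
  "commands": "-0.07 0.06 -0.6 0 0 0;0 0 -0.6 0 0 0;0 0 -0.6 0 0 0;0 0 -0.6 0 0 0;0 0 -0.6 0 0 0;0 0 -0.3 0 0 0;0 0 -0.15 0 0 0;0 0 0 0 0 0;0 0 0 0 0 0"
}}

```text
time_s: 23.0
tcp_pos: [0.4748, -0.2972, 0.058]
ee_rot: [[-0.093, -0.996, 0.001], [-0.996, 0.093, -0.001], [0.0, -0.001, -1.0]]
wrist_force: [-0.7, -0.3, 0.2]
gripper_width: 0.694
gripper_force: 0.0
```

Emit:
{"op": "play_rows", "data": {
  "commands": "0 0 0 0 0 0;0 0 0 0 0 0;0 0 0 0 0 0;0 0 0 0 0 0;0 0 0 0 0 0;0 0 0 0 0 0;0 0 0 0 0 0;0 0 0 0 0 0",
  "grip": 0
}}

```text
time_s: 23.8
tcp_pos: [0.4736, -0.2972, 0.0572]
ee_rot: [[-0.093, -0.996, -0.001], [-0.996, 0.093, 0.0], [-0.0, 0.001, -1.0]]
wrist_force: [-1.9, 0.2, 1.3]
gripper_width: 0.158
gripper_force: 30.0
```

Emit:
{"op": "play_rows", "data": {
  "commands": "0 0 0.2 0 0 0;0 0 0.4 0 0 0;0 0 0.6 0 0 0;0 0 0.6 0 0 0;0 0 0.6 0 0 0;0 0 0.6 0 0 0;0 0 0.6 0 0 0;0 0 0.5 0 0 0;0 0 0.2 0 0 0;0 0 0 0 0 0;0 0 0 0 0 0"
}}

```text
time_s: 24.9
tcp_pos: [0.4734, -0.2968, 0.1854]
ee_rot: [[-0.094, -0.996, -0.002], [-0.996, 0.094, 0.001], [-0.001, 0.002, -1.0]]
wrist_force: [0.0, 0.0, -5.3]
gripper_width: 0.157
gripper_force: 30.0
```

Emit:
{"op": "play_rows", "data": {
  "commands": "0.1 0.3 0 0 0 0;0.19 0.58 0 0 0 0;0.19 0.58 0 0 0 0;0.19 0.58 0 0 0 0;0.19 0.58 0 0 0 0;0.19 0.58 0 0 0 0;0.19 0.58 0 0 0 0;0.19 0.58 0 0 0 0;0.19 0.58 0 0 0 0;0.19 0.58 0 0 0 0;0.19 0.58 0 0 0 0;0.19 0.58 0 0 0 0;0.19 0.58 0 0 0 0;0.19 0.58 0 0 0 0;0.19 0.58 0 0 0 0;0.19 0.58 0 0 0 0;0.19 0.58 0 0 0 0;0.19 0.58 0 0 0 0;0.04 0.04 0 0 0 0;0 0 0 0 0 0"
}}

```text
time_s: 26.9
tcp_pos: [0.5754, 0.0096, 0.186]
ee_rot: [[-0.092, -0.996, -0.0], [-0.996, 0.092, -0.0], [0.0, 0.0, -1.0]]
wrist_force: [-1.0, 0.4, -5.3]
gripper_width: 0.155
gripper_force: 30.0
```

Run:
```python
from h import *
s=r.sense(); print(s["tcp_pos"],s["wrist_force"])
for n in("scene","top"):
    p,d,K,R,t=cap(n)
    if n=="scene": cv2.imwrite("pics/scene5.png",cv2.resize(p[140:340,220:440],None,fx=3,fy=3,interpolation=cv2.INTER_CUBIC))
    C=cloud(d,K,R,t).reshape(-1,3)
    Q=C[(C[:,2]>.145)&(C[:,2]<.17)&(abs(C[:,0]-.57)<.12)&(abs(C[:,1])<.16)]; print(n,len(Q),cv2.minAreaRect((Q[:,:2]*1000).astype(np.float32)))
    A=np.c_[Q[:,:2],np.ones(len(Q))]; print(np.linalg.lstsq(A,Q[:,2],rcond=None)[0])
print(r.sense()["tcp_pos"])
```

```text
[0.57538054 0.00961189 0.18603128] [-0.99784848  0.40164259 -5.34436546]
scene 1737 ((575.185791015625, 12.039749145507812), (252.7383270263672, 133.27069091796875), 84.70760345458984)
[ 4.90803670e-05 -1.31914886e-02  1.54122540e-01]
top 1090 ((576.69921875, 7.968475341796875), (250.0370635986328, 131.2007598876953), 84.6724624633789)
[-0.02729426 -0.00367056  0.16699368]
[0.57491769 0.00862166 0.18604935]
```

View pics/scene5.png

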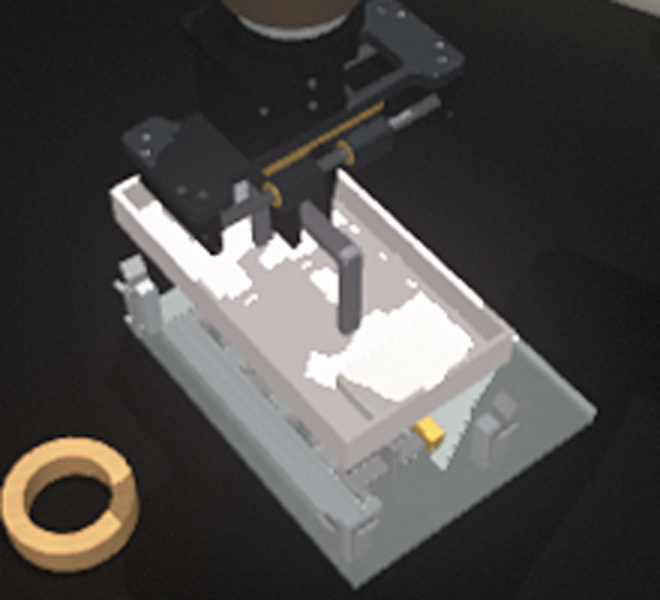

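The tray is over the rack and matches its original pose to within 0.5 mm, so I'll lower it.

Emit:
{"op": "play_rows", "data": {
  "commands": "0 0 -0.3 0 0 0;0 0 -0.4 0 0 0;0 0 -0.4 0 0 0;0 0 -0.4 0 0 0;0 0 -0.3 0 0 0;0 0 -0.2 0 0 0;0 0 -0.15 0 0 0;0 0 -0.1 0 0 0;0 0 -0.1 0 0 0;0 0 0 0 0 0"
}}

```text
time_s: 28.0
tcp_pos: [0.5751, 0.0088, 0.1156]
ee_rot: [[-0.093, -0.996, -0.0], [-0.996, 0.093, -0.0], [0.0, 0.0, -1.0]]
wrist_force: [-1.1, 0.4, -5.4]
gripper_width: 0.151
gripper_force: 30.0
```

Emit:
{"op": "play_rows", "data": {
  "commands": "0 0 -0.05 0 0 0;0 0 -0.05 0 0 0;0 0 0 0 0 0;0 0 0 0 0 0"
}}

```text
time_s: 28.4
tcp_pos: [0.5752, 0.0088, 0.1128]
ee_rot: [[-0.093, -0.996, 0.0], [-0.996, 0.093, -0.0], [-0.0, -0.0, -1.0]]
wrist_force: [0.9, 0.3, -4.8]
gripper_width: 0.155
gripper_force: 30.0
```

Emit:
{"op": "play_rows", "data": {
  "commands": "0 0 -0.03 0 0 0;0 0 -0.03 0 0 0;0 0 0 0 0 0;0 0 0 0 0 0"
}}

```text
time_s: 28.8
tcp_pos: [0.5754, 0.0088, 0.1112]
ee_rot: [[-0.093, -0.996, 0.0], [-0.996, 0.093, 0.0], [-0.0, -0.0, -1.0]]
wrist_force: [-0.6, -0.1, -3.3]
gripper_width: 0.155
gripper_force: 30.0
```

Emit:
{"op": "play_rows", "data": {
  "commands": "0 0 -0.03 0 0 0;0 0 0 0 0 0;0 0 0 0 0 0"
}}

```text
time_s: 29.1
tcp_pos: [0.5754, 0.0088, 0.1112]
ee_rot: [[-0.093, -0.996, 0.001], [-0.996, 0.093, -0.0], [0.0, -0.001, -1.0]]
wrist_force: [-3.0, 0.7, 5.3]
gripper_width: 0.156
gripper_force: 30.0
```

Seated: the rack now carries the weight. I'll release, rise and check.

Emit:
{"op": "play_rows", "data": {
  "commands": "0 0 0 0 0 0;0 0 0 0 0 0;0 0 0 0 0 0;0 0 0 0 0 0;0 0 0 0 0 0;0 0 0.4 0 0 0;0 0 0.7 0 0 0;0 0 0.7 0 0 0;0 0 0.7 0 0 0;0 0 0.7 0 0 0;-0.5 -0.9 0 0 0 0;-0.5 -0.9 0 0 0 0;-0.5 -0.9 0 0 0 0;-0.5 -0.9 0 0 0 0;-0.5 -0.9 0 0 0 0;-0.5 -0.9 0 0 0 0;-0.4 -0.9 0 0 0 0;0 0 0 0 0 0;0 0 0 0 0 0;0 0 0 0 0 0",
  "grip": 60
}}

```text
time_s: 31.1
tcp_pos: [0.4737, -0.1798, 0.2065]
ee_rot: [[-0.093, -0.996, 0.001], [-0.996, 0.093, -0.0], [-0.0, -0.001, -1.0]]
wrist_force: [0.2, 1.0, -0.1]
gripper_width: 0.691
gripper_force: 0.0
```

Run:
```python
from h import *
s=r.sense(); print(s["tcp_pos"],s["time_s"])
for n in("scene","top"):
    p,d,K,R,t=cap(n)
    if n=="scene": cv2.imwrite("pics/scene6.png",p)
    C=cloud(d,K,R,t).reshape(-1,3)
    Q=C[(C[:,2]>.078)&(C[:,2]<.09)&(abs(C[:,0]-.57)<.12)&(abs(C[:,1])<.16)]; print(n,len(Q),cv2.minAreaRect((Q[:,:2]*1000).astype(np.float32)),np.percentile(Q[:,2],[5,50,95]))
    A=np.c_[Q[:,:2],np.ones(len(Q))]; print(np.linalg.lstsq(A,Q[:,2],rcond=None)[0])
```

```text
[ 0.47369028 -0.17981436  0.2065434 ] 31.1
scene 1071 ((575.4251098632812, 11.420196533203125), (253.5138397216797, 132.71868896484375), 84.46975708007812) [0.07891149 0.08322687 0.08614711]
[ 0.00376617 -0.00026887  0.08080497]
top 405 ((577.394775390625, 8.383575439453125), (249.13409423828125, 130.55245971679688), 84.88475036621094) [0.07981278 0.08406269 0.08745815]
[-0.00163359  0.00113058  0.08488159]
```

View pics/scene6.png

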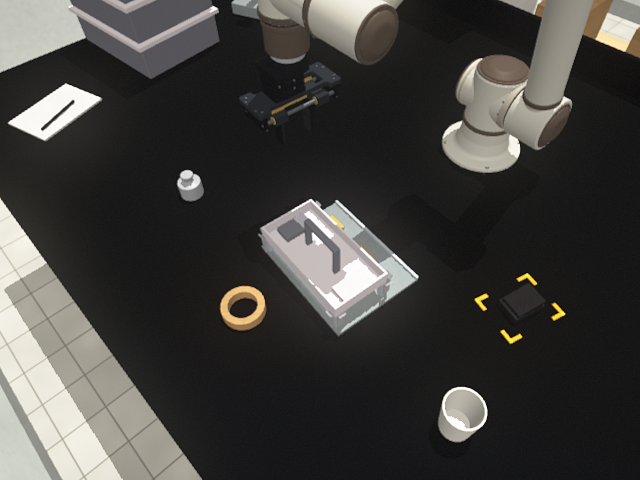

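The tray is level on its posts around px (325,260). The cup (462,413), weight (190,186) and roll (243,307) have not moved. I'll hand in.

```bash
python3 -c "
from station import r
print(r.finish_job())"
```

```text
the job is handed in; nothing more can be done
None
```

Job handed in at about 31 s, with no verdict returned: before hand-in both wide inserts measured flat on the apron 53 to 58 mm out, the narrow ones were still clipped in, the tray was level on its four posts, and nothing else on the bench had moved.

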